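# Clamp a test piece in the cam fixture

### The job

Load the inspection fixture: set the bored aluminium test piece flat on the two narrow rests, bore up, with one of its short ends up to the end stop. Fit the loose T-handle fully down on the square spindle of the cam clamp, and only then turn the handle clockwise (seen from above) until the test piece is clamped tight against the fixed jaw. Leave the handle on the spindle.

Things in the scene. Friction and masses are not known exactly. Their poses are not given: they have to be found in the camera images.
- coupon: the test piece: a bright aluminium block 40 (its x) x 52 (its y) x 30 mm (z) with a round bore in its top, 0.17 kg, lying flat on the bench. Origin: centre of its underside, z up.
- handle: steel T-handle, 0.16 kg, upright on the bench: round dark hub, 33 mm across, 30 high, with a 16 mm square bore 27 deep from below; then a 12 mm stem; then a bright flat-sided crossbar 100 long (handle's x), 12 wide (y), from z = 40 to 54 mm. Origin: centre of the hub's underside, z up. The bore's sides are parallel to the handle's x and y.
- fixture: fixture screwed to the bench: aluminium base plate 150 (x) x 124 (y) x 16 mm. Origin: centre of its underside, z up. Fixed jaw: steel bar along x, top at z = 46 mm (screws to 50), its face the plane y = -38 mm. Rests: 8 mm wide, along y at x = -16 and +16 mm, top z = 24 mm. End stop: small block, face at x = -26, y = -18 mm, top z = 32 mm. Spindle axis: x = 0, y = 25.5 mm.
- seat (a point): point fixed on the fixture at x = 0, y = -18, z = 24 mm of its frame, axes as the fixture's: where the centre of the underside of the clamped test piece belongs. The piece lies between jaw (-y side) and cam (+y side), its 52 mm length along the fixture's x, either way round, one short end at the stop (-x side).
- spindle_seat (a point): point on the axis of the clamp's upright spindle, on its 31 mm collar, 50 mm above the fixture's underside: the hub comes to sit here. Above it: a 14 mm square, 25 high, its top 6 mm tapering to 10 mm. Frame turns with the spindle, z up; x, y parallel to the square's sides. Below the collar, 28 to 44 mm above the fixture's underside, is the cam: a dark disc, 36 mm across, centre 7 mm off the axis.
- spindle (a joint): turn of the spindle, rad, clockwise seen from above. Starts at 0 to 0.3: open, 5 to 7 mm of play between jaw, test piece and cam. Touches a test piece lying against the jaw at about 1.17; tight from about 1.3; hard stop at 1.4. The handle has about 0.15 rad of play on the square. Turning takes 0.15 N m, about 0.25 when tight; let go, it stays or springs back a little, still tight.

How it is judged:
By the outcome, as a careful person would: the job done as asked, in the order asked, and still so for the second after the job is handed in, with the robot touching nothing.
It also fails if it takes over 67 s, if anything falls off the work surface, if the arm or the gripper's body presses on something with over 40 N, if the wrist force passes 120 N, or if a joint passes its speed limit or range.

### The arm

A 6-joint arm with a two-finger parallel gripper is mounted at the origin on a cart in front of the work surface, level with it; the furniture and walls round the work are solid. World frame = base frame: x ahead of the robot, y to its left, z up, the work surface at z = 0. Lengths are in mm, angles in rad, forces in N, time in s.
With the tool pointing down it reaches from about 350 to 1000 mm from the base axis. Payload 7.1 kg.
Tool frame: the origin (TCP) lies at the very end of the fingers, on their centre line; the grasp point (between the pads) lies 19 mm behind it; z points along the fingers, y is the line along which they close (so a half turn about z gives the same grasp; the last joint's range is limited). The gripper opens to 85 mm and grips with 20 to 120 N. Pads are 22 mm wide; open, the fingers measure 114 mm over their backs; the gripper's body (76 mm by 85 mm) begins 54 mm behind the grasp point. The pads swing forward as they close: fully open they stand 13 mm farther back than shut.
Start: joints at [1.196, 0.423, 1.63, -0, 1.089, -0.019], TCP at [217.681, 585.85, 231.319] pointing down, gripper open.
Joint ranges: [-3, 3], [-0.9, 2.11], [0.09, 2.58], [-1.31, 4.45], [0.11, 2.69], [-2.54, 2.54]. Speed limits (rad/s): [2.39, 2.39, 3.01, 3.14, 3.14, 3.14].

### API

Orientations are given as a unit quaternion [w, x, y, z].
In Python, from station import robot, vision, ticket gives the robot as it stands (robot), with the cameras (vision) and the job (ticket).
- The arm moves only by the shell command python3 nudge.py 'ROWS' [FORCE]. ROWS is rows parted by semicolons, their numbers by spaces, 1 to 8 of them, each of 7 numbers: dx, dy, dz in mm, then a rotation vector rx, ry, rz in rad, then the finger opening in mm; each row is the pose to reach, as a shift and turn from the pose commanded when the command began, along the tool's axes at that moment; what a row does not reach only later rows make up. A row lasts 1/8 s, in which the tool goes at most 62.5 mm and 0.188 rad, less where a joint would pass 70% of its speed; a pose out of reach is approached as far as the arm can. The fingers move at their own pace and stop on an object; FORCE is the grip in N (left out, the last holds). Time passes only in rows, so rows that do not move let the fingers close. It prints the time, the measured TCP pose, the force, the opening and the grip force at its end.
- robot.read_state(): the state, without advancing time (a new reading comes with each control period).
- vision.grab_frame(name): name is "side" or "top"; returns the picture (420x560x3 uint8, red, green, blue); there is no depth.
- vision.camera_info(name): a dict with "mtx" (3x3 intrinsics, pixels), "view" (4x4, takes a point from world to camera coordinates). Camera axes: x right, y up, looking along -z (the intrinsics and any distortion apply to the point x, -y, -z); pixel columns grow to the right and rows downward; lengths in mm; the calibration is good to about 2 mm. A picture is of the moment at which its call begins. camera_info takes no time and is no camera call.
- ticket.sign_off(): hands the job in; it is judged then, once.
The state is a dict: "t": time; "joints": joint angles; "qvel": joint speeds; "joint_torque": joint torques, N m; "eef_pos": TCP position; "orientation": TCP orientation; "ft_force": force on the tool from outside, world axes, zero at the start; "moment": the same for the moment, N m; "opening": finger opening in mm; "finger_force": force on a finger pad.
Only numpy, scipy, OpenCV 4.12 (cv2) and the standard library are available. Lean on these libraries where they do the work, as an engineer would, in place of code of your own. Each camera call takes 0.05 s, during which the arm holds its last target. There are 200 camera calls.

## Working session

There is one attempt and no reset: what is moved stays moved. The work goes in short steps, Python scripts to look and compute and a shell command to move; the robot and the scene stay as the last step left them, time stands still between calls to the robot, and variables do not carry over. Pictures are saved under pics/ and viewed, at most 10 in all, crops included, and the job is handed in when it is done.

```bash
ls; mkdir -p pics; python3 - <<'E'
from station import robot, vision, ticket
import cv2,numpy as np
for n in("side","top"):
    im=vision.grab_frame(n); cv2.imwrite(f"pics/{n}0.png",im[:,:,::-1])
    c=vision.camera_info(n); print(n,{k:np.round(v,3).tolist() if not isinstance(v,str) else v for k,v in c.items()})
s=robot.read_state(); print(s)
E
```

```text
nudge.py
pics
station.py
side {'mtx': [[538.246, 0.0, 286.019], [0.0, 538.246, 210.128], [0.0, 0.0, 1.0]], 'view': [[-0.976, -0.219, -0.008, 551.916], [0.084, -0.409, 0.909, -11.83], [-0.202, 0.886, 0.417, -1013.189], [0.0, 0.0, 0.0, 1.0]]}
top {'mtx': [[417.38, 0.0, 275.097], [0.0, 417.38, 210.69], [0.0, 0.0, 1.0]], 'view': [[-0.024, -1.0, -0.002, 224.418], [0.982, -0.024, 0.186, -502.057], [-0.186, 0.002, 0.982, -796.617], [0.0, 0.0, 0.0, 1.0]]}
{'t': 0.1, 'joints': array([ 1.19602537e+00,  4.23804501e-01,  1.63061797e+00,  1.18059827e-05,
        1.08861688e+00, -1.89755008e-02]), 'qvel': array([ 0.0016276 , -0.00072684, -0.00320889, -0.00205088,  0.00017728,
       -0.00206136]), 'joint_torque': array([ 9.24675214e-05, -5.58425045e+01, -2.82448536e+01,  5.61276295e-05,
        2.98735155e-03,  9.72701855e-06]), 'eef_pos': array([217.48357954, 585.40095214, 230.59667983]), 'orientation': array([-1.46617091e-04,  1.76963523e-01,  9.84217145e-01, -7.08354397e-04]), 'ft_force': array([-0.18126118, -0.5310432 , -0.45485007]), 'moment': array([ 0.00313065, -0.00503553,  0.06299842]), 'finger_force': 0.0, 'opening': 85.25793798594204}
```

View pics/side0.png

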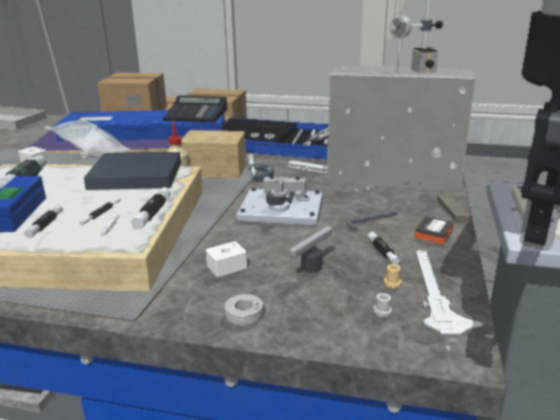

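View pics/top0.png

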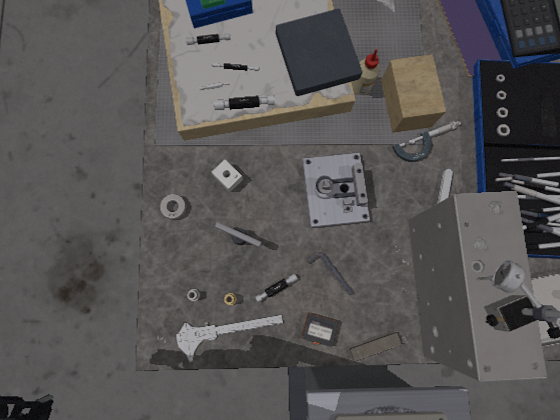

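The side view shows the coupon at about (227,258), the handle at (312,250) and the fixture at (280,203). In the top view they are at about (227,175), (240,236) and (337,190). I'll zoom in on both.

```bash
cat > h.py <<'E'
import cv2,numpy as np
from station import robot, vision, ticket
def grab(n,k=4): return np.mean([vision.grab_frame(n).astype(float) for _ in range(k)],0).astype(np.uint8)
def proj(n,P):
    c=vision.camera_info(n);P=np.atleast_2d(P).astype(float);V=np.array(c['view']);q=P@V[:3,:3].T+V[:3,3]
    q=q*[1,-1,-1];uv=q@np.array(c['mtx']).T;return uv[:,:2]/uv[:,2:]
def ray(n,uv):
    c=vision.camera_info(n);V=np.array(c['view']);R=V[:3,:3];o=-R.T@V[:3,3]
    d=np.linalg.inv(np.array(c['mtx']))@[uv[0],uv[1],1]*[1,-1,-1];return o,R.T@d/np.linalg.norm(d)
def onz(n,uv,z):
    o,d=ray(n,uv);return o+d*(z-o[2])/d[2]
def tri(a,b):  # a px in top, b px in side -> point, gap
    o1,d1=ray('top',a);o2,d2=ray('side',b)
    t=np.linalg.lstsq(np.c_[d1,-d2],o2-o1,rcond=None)[0];p,q=o1+t[0]*d1,o2+t[1]*d2
    return (p+q)/2,np.linalg.norm(p-q)
def crop(im,x,y,w,h,s,name):
    c=cv2.resize(im[y:y+h,x:x+w],None,fx=s,fy=s,interpolation=cv2.INTER_CUBIC)
    for i in range(0,w,10): cv2.line(c,(i*s,0),(i*s,6 if i%50 else 14),(255,0,0),1)
    for i in range(0,h,10): cv2.line(c,(0,i*s),(6 if i%50 else 14,i*s),(255,0,0),1)
    cv2.imwrite(name,c[:,:,::-1])
E
python3 - <<'E'
from h import *
t=grab('top',2);s=grab('side',2);np.save('t.npy',t);np.save('s.npy',s)
crop(t,200,145,180,110,4,'pics/t1.png');crop(s,200,170,130,110,5,'pics/s1.png')
E
```

```text
(no output)
```

View pics/t1.png

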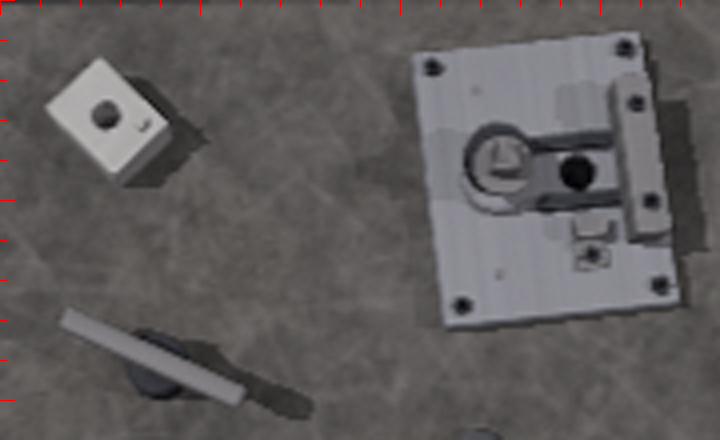

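View pics/s1.png

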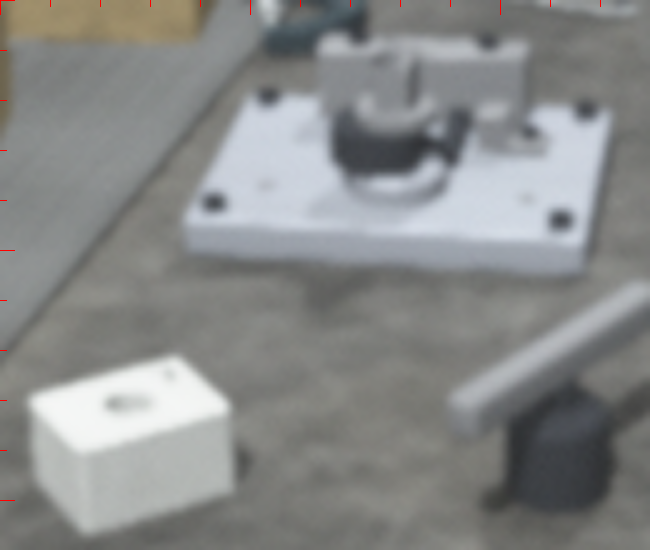

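The top crop shows the coupon's top face with corners at (100,57), (170,125), (115,175) and (45,108). The bar ends are at (70,317) and (240,395), and the plate corners at (413,55), (638,33), (680,300) and (446,325). The spindle is near (503,160), with the jaw on the right and the stop at (592,240). The side crop shows the same features, so I'll triangulate them next.

```bash
python3 - <<'E'
from h import *
T=lambda p:((np.array(p)+.5)/4-.5+[200,145]); S=lambda p:((np.array(p)+.5)/5-.5+[200,170])
def run(name,tt,ss):
    for a,b in zip(tt,ss):
        p,g=tri(T(a),S(b));print(name,np.round(p,1),'gap',round(g,1))
run('coup',[(100,57),(170,125),(115,175),(45,108)],[(28,402),(180,355),(232,410),(82,452)])
run('bolt',[(433,67),(626,48),(660,285),(463,305)],[(213,203),(268,95),(585,109),(560,219)])
run('plate',[(413,55),(638,33),(680,300),(446,325)],[(185,222),(250,97),(612,110),(585,245)])
run('bar',[(70,317),(240,395)],[(465,408),(640,298)])
# masks for refinement
t=np.load('t.npy');g=cv2.resize(cv2.cvtColor(t,cv2.COLOR_RGB2GRAY),None,fx=8,fy=8,interpolation=cv2.INTER_CUBIC)
def rect(x,y,w,h,th,z,lab):
    m=(g[y*8:(y+h)*8,x*8:(x+w)*8]>th).astype(np.uint8)
    c=max(cv2.findContours(m,0,2)[0],key=cv2.contourArea)
    b=(cv2.boxPoints(cv2.minAreaRect(c))+.5)/8-.5+[x,y]
    q=np.array([onz('top',p,z) for p in b]);e=np.diff(np.r_[q,q[:1]],axis=0)[:2]
    print(lab,'px',np.round(b,1).tolist(),'c',np.round(q.mean(0),1),'edges',np.round(np.linalg.norm(e,axis=1),1),'ang',np.round(np.degrees(np.arctan2(e[:,1],e[:,0])),1))
rect(208,155,40,40,175,30,'coupon')
rect(208,155,40,40,195,30,'coupon')
rect(212,218,52,32,115,54,'bar')
rect(212,218,52,32,130,54,'bar')
rect(298,148,78,84,130,16,'plate')
rect(298,148,78,84,115,16,'plate')
E
```

```text
coup [625.1 316.3  28.5] gap 0.4
coup [586.5 279.4  30.2] gap 0.3
coup [560.6 308.5  28.7] gap 0.5
coup [597.2 345.   30. ] gap 0.8
bolt [618.4 139.3  18.4] gap 0.3
bolt [626.2  35.7  19.6] gap 0.0
bolt [496.8  25.9  20.2] gap 0.3
bolt [488.8 128.7  19.2] gap 0.7
plate [626.5 149.4  14.5] gap 0.6
plate [636.2  27.7  14.6] gap 0.2
plate [488.4  15.   16.2] gap 2.1
plate [478.6 137.5  13.8] gap 2.1
bar [482.2 328.9  49.5] gap 1.4
bar [441.8 244.5  48.4] gap 0.1
coupon px [[212.0, 171.7], [214.8, 168.9], [228.7, 182.6], [226.0, 185.4]] c [585.1 325.1  30. ] edges [ 8.4 42.2] ang [ -44.1 -136.2]Traceback (most recent call last):
  File "<stdin>", line 19, in <module>
  File "<stdin>", line 14, in rect
ValueError: max() iterable argument is empty
```

```bash
cat >> h.py <<'E'
def rect(im,x,y,w,h,th,z,lab,n='top'):
    g=cv2.resize(cv2.cvtColor(im,cv2.COLOR_RGB2GRAY),None,fx=8,fy=8,interpolation=cv2.INTER_CUBIC)
    m=(g[y*8:(y+h)*8,x*8:(x+w)*8]>th).astype(np.uint8)
    cs=cv2.findContours(m,0,2)[0]
    if not cs: return print(lab,'none')
    c=max(cs,key=cv2.contourArea)
    b=(cv2.boxPoints(cv2.minAreaRect(c))+.5)/8-.5+[x,y]
    q=np.array([onz(n,p,z) for p in b]);e=np.diff(np.r_[q,q[:1]],axis=0)[:2]
    print(lab,th,'px',np.round(b.mean(0),1),'c',np.round(q.mean(0),1),'edges',np.round(np.linalg.norm(e,axis=1),1),'ang',np.round(np.degrees(np.arctan2(e[:,1],e[:,0])),1))
E
python3 - <<'E'
from h import *
t=np.load('t.npy');s=np.load('s.npy')
for th in(120,135,150,160):rect(t,208,155,40,40,th,30,'coupon')
for th in(95,105,115,125):rect(t,214,218,50,30,th,54,'bar')
for th in(100,110,120,130):rect(t,298,148,78,84,th,16,'plate')
g=cv2.cvtColor(t,cv2.COLOR_RGB2GRAY)
print(g[176:194:1,316:336])
a,b=((np.array([505,155])+.5)/4-.5+[200,145]),((np.array([393,60])+.5)/5-.5+[200,170])
print('spindle top',tri(a,b))
th=np.radians(4.5);R=np.array([[np.cos(th),-np.sin(th)],[np.sin(th),np.cos(th)]])
for p in([0,25.5],[0,-18]):print(R@p+[557.5,82.4])
E
```

```text
coupon 120 px [226.  173.6] c [592.7 313.3  30. ] edges [41.3 53.7] ang [ -44.3 -136.7]
coupon 135 px [226.  173.5] c [592.8 313.2  30. ] edges [40.4 53. ] ang [ -44.  -136.5]
coupon 150 px [226.1 173.5] c [592.9 313.1  30. ] edges [39.8 51.8] ang [ -44.5 -136.9]
coupon 160 px [226.2 173.5] c [592.9 313.   30. ] edges [39.2 51. ] ang [ -44.5 -136.9]
bar 95 px [237.4 233.7] c [461.5 288.3  54. ] edges [11.1 98.5] ang [ -24.8 -116.3]
bar 105 px [237.4 233.7] c [461.5 288.3  54. ] edges [10.  97.3] ang [ -24.6 -116.2]
bar 115 px [237.4 233.8] c [461.4 288.3  54. ] edges [ 9.  96.2] ang [ -24.6 -116.2]
bar 125 px [237.3 234.1] c [460.9 288.5  54. ] edges [ 6.8 94.4] ang [ -24.8 -116.4]
plate 100 px [335.7 188.9] c [558.4  82.5  16. ] edges [130.4 151.7] ang [ -84.8 -177.5]
plate 110 px [335.8 188.9] c [558.4  82.2  16. ] edges [128.6 151.2] ang [ -84.5 -177.2]
plate 120 px [335.9 188.9] c [558.3  82.1  16. ] edges [127.4 150.7] ang [ -84.3 -177.1]
plate 130 px [337.5 201.6] c [530.1  80.1  16. ] edges [125.4  91.7] ang [ -85.2 -177.8]
[[139 143 143 130 101  91  68  64  66  68  71  81 102
[... 929 characters left out ...]
71  63  61  68  79  81  88
   95  94]
 [ 67  33  77 108 109 102  77  47  43  47  47  47  47  60  78  79  80  87
   96  96]
 [105  39  41  87 116 118 110  99  87  62  59  58  59  67  76  77  86  91
   93  96]
 [125  81  30  80 117 123 119 120 117 117 118 116 116 117 117 107  90  93
   94  94]
 [120 112  57  38  82 113 122 122 122 122 122 120 125 126 116  97  90  93
   94  95]
 [113 126 115  75  34  70 105 122 123 122 123 124 122 104  85  91  91  94
   96  97]
 [105 114 125 129 124  97  81  70  70  83  89  83  81  85  92  94  92  95
   92  75]]
spindle top (array([555.7431691 , 109.60952307,  69.34792845]), np.float64(0.7732211277113833))
[555.49929306 107.82139201]
[558.91226372  64.45548799]
```

```bash
cat >> h.py <<'E'
def to(x,y,z,yawdeg=None):
    from scipy.spatial.transform import Rotation as Ro
    s=robot.read_state();q=s['orientation'];R=Ro.from_quat([q[1],q[2],q[3],q[0]]);M=R.as_matrix()
    y0=np.degrees(np.arctan2(M[1,1],M[0,1]))
    if yawdeg is None: yawdeg=y0
    a=np.radians(yawdeg);ty=np.array([np.cos(a),np.sin(a),0]);tz=np.array([0,0,-1.]);Rt=np.c_[np.cross(ty,tz),ty,tz]
    d=M.T@(np.array([x,y,z])-s['eef_pos']);r=Ro.from_matrix(M.T@Rt).as_rotvec()
    print('yaw',round(y0,2),'pos',np.round(s['eef_pos'],1),'t',round(s['t'],2),'j',np.round(s['joints'],2),'shift',np.round(d,1),'rot',np.round(r,3),'rows',max(np.linalg.norm(d)/62.5,np.linalg.norm(r)/.188).round(1))
E
python3 - <<'E'
from h import *
for u in((330,183),(475,188)):print('base',onz('side',u,0))
for a,b in(((413,200),(330,70)),((520,195),(330,68)),((436,360),(472,72))):print('topcorner',tri(a,b))
to(592.7,312.8,120,44);to(592.7,312.8,13,44)
E
```

```text
base [483.78552692 -74.65248705   0.        ]
base [ 177.93885758 -107.45444994    0.        ]
topcorner (array([479.05732333,   2.84257573, 256.61514092]), np.float64(0.005923389656881044))
topcorner (array([ 497.04500774, -177.70947134,  227.55058317]), np.float64(15.803877888468898))
topcorner (array([236.51922684,  -9.13950539, 257.54775859]), np.float64(21.265642548940086))
yaw 69.61 pos [217.6 585.7 231.1] t 0.3 j [ 1.2   0.42  1.63  0.    1.09 -0.02] shift [-446.7 -125.1  111.1] rot [-0.001  0.     0.447] rows 7.6
yaw 69.61 pos [217.6 585.7 231.1] t 0.3 j [ 1.2   0.42  1.63  0.    1.09 -0.02] shift [-446.7 -125.   218.1] rot [-0.001  0.     0.447] rows 8.2
```

```bash
python3 nudge.py '-446.7 -125.1 111 0 0 0.447 85;-446.7 -125.1 111 0 0 0.447 85;-446.7 -125.1 111 0 0 0.447 85;-446.7 -125.1 111 0 0 0.447 85;-446.7 -125.1 111 0 0 0.447 85;-446.7 -125.1 111 0 0 0.447 85;-446.7 -125.1 111 0 0 0.447 85;-446.7 -125.1 111 0 0 0.447 85' 40; python3 nudge.py '0 0 0 0 0 0 85;0 0 0 0 0 0 85'; python3 -c "
from h import *
to(592.7,312.8,9,44)"
```

```text
t: 1.3
eef_pos: [594.8, 310.8, 119.5]
orientation: [-0.0, 0.392, 0.92, -0.0]
ft_force: [1.2, 0.7, 0.9]
opening: 84.8
finger_force: 0.0
t: 1.55
eef_pos: [592.3, 313.2, 120.2]
orientation: [-0.0, 0.391, 0.92, -0.0]
ft_force: [-0.1, 0.2, 0.2]
opening: 85.0
finger_force: 0.0
yaw 43.99 pos [592.3 313.2 120.2] t 1.55 j [ 0.47  0.62  1.59  0.    0.94 -0.3 ] shift [-6.000e-01  1.000e-01  1.112e+02] rot [-0.001 -0.    -0.   ] rows 1.8
```

```bash
python3 nudge.py '0 0 55 0 0 0 85;0 0 100 0 0 0 85;0 0 111 0 0 0 85;0 0 111 0 0 0 85'; python3 nudge.py '0 0 0 0 0 0 40;0 0 0 0 0 0 40;0 0 0 0 0 0 40;0 0 0 0 0 0 40;0 0 0 0 0 0 40;0 0 0 0 0 0 40;0 0 0 0 0 0 40;0 0 0 0 0 0 40' 50; python3 -c "
from h import *
crop(grab('side',1),180,130,140,150,4,'pics/s2.png')"
```

```text
t: 2.05
eef_pos: [592.3, 313.9, 9.7]
orientation: [-0.0, 0.39, 0.921, -0.0]
ft_force: [0.1, -0.3, 0.4]
opening: 84.8
finger_force: 0.0
t: 3.05
eef_pos: [594.2, 313.8, 11.6]
orientation: [0.001, 0.391, 0.92, 0.001]
ft_force: [-1.1, 0.9, 5.6]
opening: 50.6
finger_force: 53.4
```

View pics/s2.png

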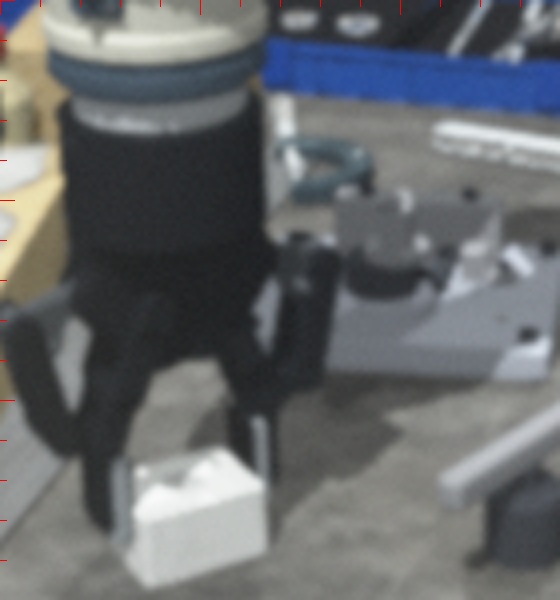

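The side view shows both fingers on the coupon's short ends at crop (120,500) and (262,450), with the coupon flat. I'll lift it and carry it over the seat.

```bash
python3 nudge.py '0 0 -60 0 0 0 40;0 0 -115 0 0 0 40;0 0 -115 0 0 0 40;0 0 -115 0 0 0 40' 60; python3 -c "
from h import *
to(562.7,67.8,125,4.5)"
```

```text
t: 3.6
eef_pos: [592.4, 312.7, 124.4]
orientation: [-0.0, 0.391, 0.92, -0.0]
ft_force: [-0.5, -0.5, -2.7]
opening: 50.4
finger_force: 65.5
yaw 43.99 pos [592.4 312.7 124.4] t 3.6 j [ 0.47  0.61  1.59 -0.    0.94 -0.3 ] shift [-155.5 -191.5   -0.5] rot [-0.     0.     0.689] rows 3.9
```

```bash
python3 nudge.py '-40 -48 0 0 0 0.172 40;-80 -96 0 0 0 0.345 40;-120 -144 0 0 0 0.517 40;-155.5 -191.5 0 0 0 0.689 40;-155.5 -191.5 0 0 0 0.689 40;-155.5 -191.5 0 0 0 0.689 40;-155.5 -191.5 0 0 0 0.689 40'; python3 -c "
from h import *
t=grab('top',2);s=grab('side',2);np.save('s3.npy',s);np.save('t3.npy',t)
to(562.7,67.8,80,4.5)
a=cv2.resize(s[90:240,215:345],None,fx=4,fy=4,interpolation=2);b=cv2.resize(t[120:270,280:350],None,fx=4,fy=4,interpolation=2)
cv2.imwrite('pics/3.png',np.hstack([a,b])[:,:,::-1])"
```

```text
t: 4.47
eef_pos: [563.0, 69.2, 123.7]
orientation: [-0.0, 0.678, 0.735, -0.0]
ft_force: [-0.4, 0.7, -2.1]
opening: 50.7
finger_force: 65.5
yaw 4.63 pos [563.1  69.1 124.2] t 4.67 j [0.1  0.49 1.83 0.   0.83 0.02] shift [-1.3 -0.5 44.2] rot [-0.    -0.     0.002] rows 0.7
```

View pics/3.png

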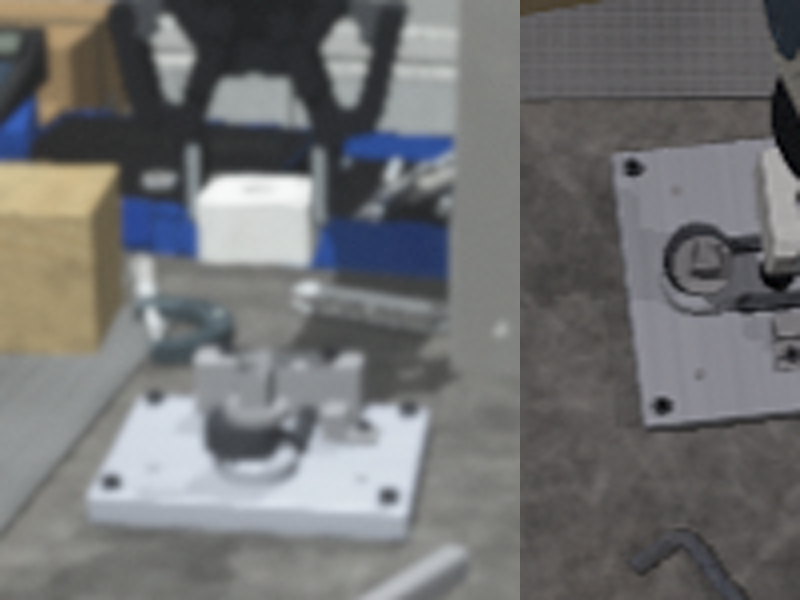

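The left half (side view) shows the coupon held level, its near face at (197..312, 208..265). In the right half (top view) the coupon's +y edge is at about column 765, rows 150–262. I'll compare these with the projected corners I expect.

```bash
python3 - <<'E'
from h import *
c=np.array([563.1,69.1,112.6]);a=np.radians(4.6);R=np.array([[np.cos(a),-np.sin(a),0],[np.sin(a),np.cos(a),0],[0,0,1]])
L=np.array([[26,20,30],[-26,20,30],[26,20,0],[-26,20,0]])
P=c+L@R.T
pj=proj('side',P)
print('expected crop px',np.round((pj-[215,90]+.5)*4-.5,1).tolist())
print('top',np.round((proj('top',P)-[280,120]+.5)*4-.5+[520,0],1).tolist())
s=np.load('s3.npy');g=cv2.cvtColor(s,cv2.COLOR_RGB2GRAY)
sub=cv2.resize(g[125:165,255:305],None,fx=8,fy=8,interpolation=2)
for th in(150,170,185):
    m=(sub>th).astype(np.uint8);c=max(cv2.findContours(m,0,2)[0],key=cv2.contourArea);x,y,w,h=cv2.boundingRect(c)
    print(th,'crop px',np.array([x/8+40,y/8+35,(x+w)/8+40,(y+h)/8+35])*4)
E
```

```text
expected crop px [[193.6, 200.1], [305.5, 204.0], [195.3, 262.1], [305.8, 266.3]]
top [[760.9, 147.9], [776.2, 257.3], [751.4, 167.6], [766.0, 273.2]]
150 crop px [193.  174.5 315.  267.5]
170 crop px [194.5 175.5 313.  265.5]
185 crop px [196.5 176.5 311.5 263.5]
```

```bash
python3 nudge.py '0 1.4 30 0 0 0 40;0 1.4 60 0 0 0 40;0 1.4 60 0 0 0 40;0 1.4 60 0 0 0 40'; python3 nudge.py '0 0 10 0 0 0 40;0 0 18 0 0 0 40;0 0 18 0 0 0 40;0 0 18 0 0 0 40'
```

```text
t: 5.18
eef_pos: [565.0, 68.6, 65.1]
orientation: [0.0, 0.678, 0.735, 0.0]
ft_force: [0.5, -0.2, -1.6]
opening: 50.8
finger_force: 65.3
t: 5.68
eef_pos: [564.6, 68.2, 46.4]
orientation: [0.0, 0.679, 0.734, 0.0]
ft_force: [-0.4, -0.0, -1.4]
opening: 50.8
finger_force: 65.4
```

```bash
python3 nudge.py '0 0 5 0 0 0 40;0 0 9 0 0 0 40;0 0 9 0 0 0 40;0 0 9 0 0 0 40'; python3 nudge.py '0 0 2 0 0 0 40;0 0 2 0 0 0 40;0 0 2 0 0 0 40'; python3 -c "
from h import *
a=cv2.resize(grab('side',1)[140:240,220:340],None,fx=5,fy=5,interpolation=2)
cv2.imwrite('pics/4.png',a[:,:,::-1])"
```

```text
t: 6.18
eef_pos: [564.5, 68.2, 37.3]
orientation: [-0.0, 0.679, 0.734, -0.0]
ft_force: [0.5, -0.4, -1.7]
opening: 50.3
finger_force: 65.4
t: 6.55
eef_pos: [564.8, 68.3, 35.7]
orientation: [0.0, 0.679, 0.734, 0.0]
ft_force: [-0.9, -0.1, 2.6]
opening: 50.5
finger_force: 65.9
```

View pics/4.png

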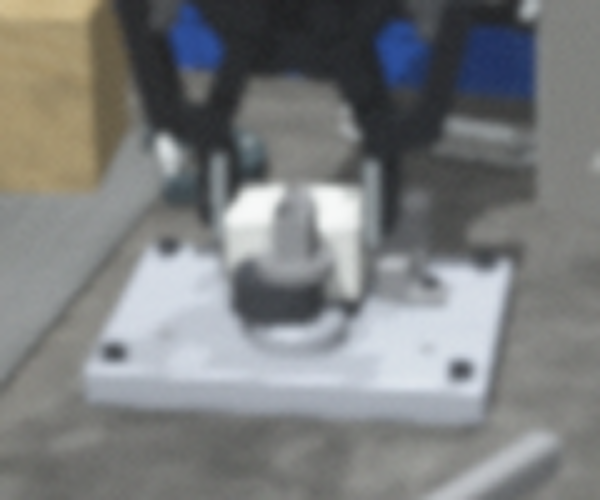

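The coupon sits between jaw and cam with its top face at about (225..362, 185..235). The stop is to its right at (395,275), and contact came at the predicted height. I'll slide it toward the stop until I feel it.

```bash
python3 nudge.py '0 -1 0 0 0 0 40;0 -2 0 0 0 0 40;0 -2 0 0 0 0 40'; python3 nudge.py '0 -1 0 0 0 0 40;0 -2 0 0 0 0 40;0 -2 0 0 0 0 40';python3 nudge.py '0 -1 0 0 0 0 40;0 -2 0 0 0 0 40;0 -2 0 0 0 0 40'
```

```text
t: 6.98
eef_pos: [563.2, 68.1, 35.6]
orientation: [0.001, 0.679, 0.734, 0.001]
ft_force: [3.0, 1.0, 3.4]
opening: 50.3
finger_force: 65.9
t: 7.35
eef_pos: [561.0, 67.9, 35.6]
orientation: [0.0, 0.679, 0.734, 0.0]
ft_force: [3.5, -0.1, 5.7]
opening: 50.3
finger_force: 66.2
t: 7.72
eef_pos: [559.9, 67.9, 35.6]
orientation: [0.001, 0.679, 0.735, 0.001]
ft_force: [6.2, -0.2, 2.8]
opening: 50.1
finger_force: 65.9
```

```bash
python3 nudge.py '0 -1 0 0 0 0 40;0 -2 0 0 0 0 40;0 -2 0 0 0 0 40'; python3 nudge.py '-1 0 0 0 0 0 40;-2 0 0 0 0 0 40;-2 0 0 0 0 0 40'
```

```text
t: 8.1
eef_pos: [559.8, 67.8, 35.8]
orientation: [0.002, 0.679, 0.735, 0.003]
ft_force: [11.5, 0.6, -2.4]
opening: 50.9
finger_force: 65.2
t: 8.48
eef_pos: [560.0, 66.7, 35.9]
orientation: [0.002, 0.679, 0.734, 0.003]
ft_force: [11.0, 5.5, -1.4]
opening: 50.8
finger_force: 65.4
```

```bash
python3 nudge.py '-1 0 0 0 0 0 40;-2 0 0 0 0 0 40;-2 0 0 0 0 0 40'; python3 nudge.py '-1 0 0 0 0 0 40;-2 0 0 0 0 0 40;-2 0 0 0 0 0 40'
```

```text
t: 8.85
eef_pos: [560.1, 65.2, 35.9]
orientation: [0.002, 0.679, 0.734, 0.003]
ft_force: [11.2, 8.8, -1.1]
opening: 50.8
finger_force: 65.4
t: 9.22
eef_pos: [560.0, 65.0, 35.9]
orientation: [0.001, 0.679, 0.734, 0.004]
ft_force: [8.7, 20.9, -1.2]
opening: 50.3
finger_force: 65.4
```

```bash
python3 nudge.py '2.2 1.6 0 0 0 0 40;2.2 1.6 0 0 0 0 40'; python3 nudge.py '0 0 0 0 0 0 85;0 0 0 0 0 0 85;0 0 0 0 0 0 85;0 0 0 0 0 0 85;0 0 0 0 0 0 85;0 0 0 0 0 0 85'; python3 nudge.py '0 0 -50 0 0 0 85;0 0 -105 0 0 0 85;0 0 -115 0 0 0 85'; python3 -c "
from h import *
to(463.2,288.3,150,-25.4)"
```

```text
t: 9.48
eef_pos: [560.1, 65.2, 35.7]
orientation: [0.001, 0.679, 0.735, 0.002]
ft_force: [6.6, 7.2, 1.3]
opening: 50.4
finger_force: 65.8
t: 10.22
eef_pos: [558.4, 63.9, 35.3]
orientation: [-0.0, 0.679, 0.734, -0.0]
ft_force: [0.5, 0.5, -0.1]
opening: 85.0
finger_force: 0.0
t: 10.6
eef_pos: [560.8, 64.1, 154.1]
orientation: [0.002, 0.679, 0.734, 0.002]
ft_force: [0.4, 0.5, 0.5]
opening: 85.0
finger_force: 0.0
yaw 4.53 pos [560.8  64.1 154.1] t 10.6 j [ 0.09  0.43  1.82 -0.    0.88  0.01] shift [231.2 -79.6   3.6] rot [ 0.007 -0.002  0.522] rows 3.9
```

```bash
python3 nudge.py '58 -20 0 0 0 0.13 85;116 -40 0 0 0 0.26 85;174 -60 0 0 0 0.39 85;231.2 -79.6 0 0 0 0.522 85;231.2 -79.6 0 0 0 0.522 85;231.2 -79.6 0 0 0 0.522 85;231.2 -79.6 0 0 0 0.522 85'; python3 -c "
from h import *
t=grab('top',3);np.save('t5.npy',t)
s=grab('side',2);np.save('s5.npy',s)
a=cv2.resize(t[150:230,298:378],None,fx=5,fy=5,interpolation=2);b=cv2.resize(s[160:240,235:315],None,fx=5,fy=5,interpolation=2)
cv2.imwrite('pics/5.png',np.hstack([a,b])[:,:,::-1])
to(463.2,288.3,36,-25.5)"
```

```text
t: 11.48
eef_pos: [461.1, 286.9, 149.9]
orientation: [0.0, 0.845, 0.534, -0.0]
ft_force: [1.2, 0.1, -0.5]
opening: 85.2
finger_force: 0.0
yaw -25.46 pos [461.3 287.3 150.3] t 11.72 j [ 0.54  0.42  1.87 -0.    0.86  0.98] shift [  1.7   1.3 114.3] rot [0.    0.    0.001] rows 1.8
```

View pics/5.png

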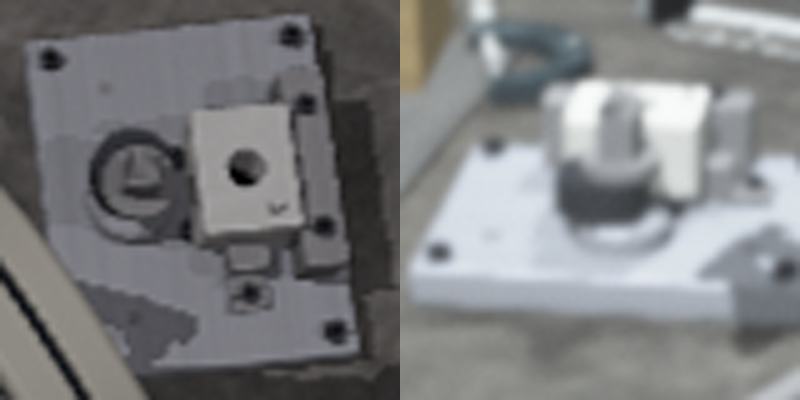

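The coupon now lies flat with the bore up, crop (195..300, 105..235), against the stop at (248,255) and beside the jaw. The spindle square at (140,175) looks about 0.2 rad clockwise of the fixture. Next I'll descend on the handle.

```bash
python3 nudge.py '1.7 1.3 55 0 0 0 85;1.7 1.3 105 0 0 0 85;1.7 1.3 115 0 0 0 85;1.7 1.3 115 0 0 0 85;1.7 1.3 115 0 0 0 85'; python3 nudge.py '0 0 0 0 0 0 5;0 0 0 0 0 0 5;0 0 0 0 0 0 5;0 0 0 0 0 0 5;0 0 0 0 0 0 5;0 0 0 0 0 0 5;0 0 0 0 0 0 5;0 0 0 0 0 0 5' 80;python3 nudge.py '0 0 0 0 0 0 5;0 0 0 0 0 0 5;0 0 0 0 0 0 5'; python3 -c "
from h import *
to(463.2,288.3,35,-25.5)"
```

```text
t: 12.35
eef_pos: [464.0, 289.8, 37.1]
orientation: [0.0, 0.845, 0.534, 0.002]
ft_force: [-1.2, -1.0, -1.5]
opening: 85.0
finger_force: 0.0
t: 13.35
eef_pos: [462.8, 289.2, 35.6]
orientation: [-0.0, 0.845, 0.534, 0.0]
ft_force: [-0.6, -0.6, 5.1]
opening: 10.2
finger_force: 78.4
t: 13.72
eef_pos: [462.8, 289.2, 35.6]
orientation: [-0.0, 0.845, 0.535, 0.0]
ft_force: [-1.2, -0.5, 5.0]
opening: 10.3
finger_force: 78.4
yaw -25.38 pos [462.8 289.2  35.6] t 13.72 j [0.54 0.61 1.9  0.   0.63 0.98] shift [-0.6  0.8  0.6] rot [ 0.    -0.     0.002] rows 0.0
```

```bash
python3 nudge.py '0 0 -55 0 0 0 5;0 0 -110 0 0 0 5;0 0 -110 0 0 0 5;0 0 -110 0 0 0 5'; python3 -c "
from h import *
to(557,108,145,-5)"
```

```text
t: 14.22
eef_pos: [462.1, 288.7, 144.7]
orientation: [-0.0, 0.845, 0.534, -0.0]
ft_force: [0.3, -0.4, -1.8]
opening: 10.1
finger_force: 78.8
yaw -25.38 pos [462.1 288.7 144.7] t 14.22 j [0.54 0.43 1.87 0.   0.85 0.98] shift [-122.6  163.2   -0.3] rot [-0.001  0.001 -0.356] rows 3.3
```

```bash
python3 nudge.py '-30 40 0 0 0 -0.09 5;-60 80 0 0 0 -0.18 5;-90 120 0 0 0 -0.27 5;-122.6 163.2 0 0 0 -0.356 5;-122.6 163.2 0 0 0 -0.356 5;-122.6 163.2 0 0 0 -0.356 5;-122.6 163.2 0 0 0 -0.356 5;-122.6 163.2 0 0 0 -0.356 5'; python3 -c "
from h import *
s=grab('side',2);t=grab('top',2)
a=cv2.resize(s[100:220,235:315],None,fx=5,fy=5,interpolation=2);b=cv2.resize(t[150:230,298:378],None,fx=5,fy=5,interpolation=2)
b=np.vstack([b,np.zeros((200,400,3),np.uint8)])
cv2.imwrite('pics/6.png',np.hstack([a,b])[:,:,::-1])
to(557,108,100,-5)
st=robot.read_state();e=st['eef_pos']
o=np.array([e[0],e[1],e[2]-35.6]);
for nm,z in(('hub bottom centre',0),('hub top',30)):print(nm,np.round((proj('side',o+[0,0,z])-[235,100]+.5)*5-.5,1))
print('spindle top exp',np.round((proj('side',[557,108,75])-[235,100]+.5)*5-.5,1),'collar',np.round((proj('side',[557,108,50])-[235,100]+.5)*5-.5,1))"
```

```text
t: 15.22
eef_pos: [557.0, 109.4, 145.0]
orientation: [-0.0, 0.737, 0.676, -0.0]
ft_force: [-0.8, 0.2, -2.2]
opening: 10.0
finger_force: 78.9
yaw -4.94 pos [557.4 108.9 145.4] t 15.43 j [0.17 0.45 1.82 0.   0.87 0.26] shift [-0.9 -0.4 45.4] rot [ 0.    -0.     0.001] rows 0.7
hub bottom centre [[211.3 305.6]]
hub top [[210.1 226.9]]
spindle top exp [[214.5 393.8]] collar [[215.5 456. ]]
```

View pics/6.png

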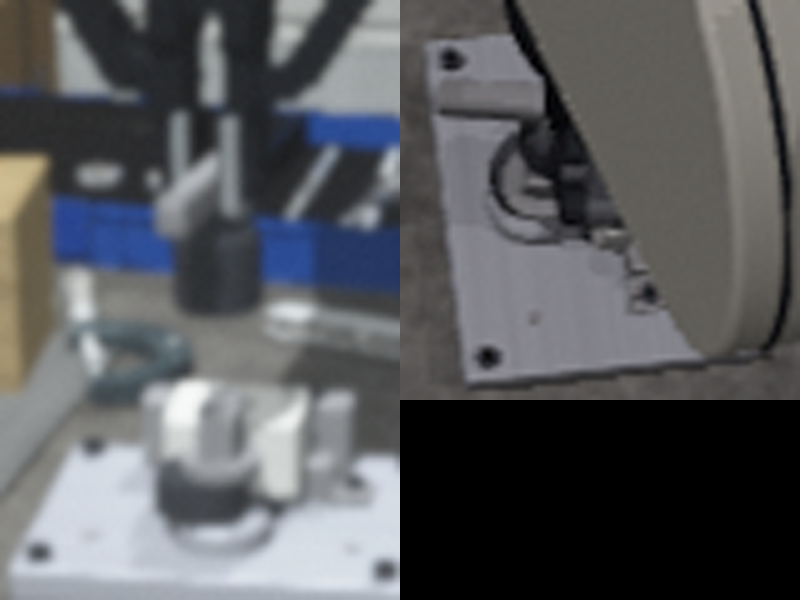

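The hub is centred at about column 219 and the spindle at about 222 in the side crop. That agrees with the slope of the vertical line, so x is aligned within about 0.5 mm and I can lower.

```bash
python3 nudge.py '-0.7 -0.2 15 0 0 0 5;-0.7 -0.2 31 0 0 0 5;-0.7 -0.2 31 0 0 0 5;-0.7 -0.2 31 0 0 0 5'; python3 nudge.py '0 0 3 0 0 0 5;0 0 6 0 0 0 5;0 0 6 0 0 0 5;0 0 6 0 0 0 5'; python3 nudge.py '0 0 2 0 0 0 5;0 0 4 0 0 0 5;0 0 4 0 0 0 5'
```

```text
t: 15.92
eef_pos: [557.3, 107.6, 114.0]
orientation: [-0.0, 0.737, 0.676, -0.0]
ft_force: [-0.6, 0.9, -2.4]
opening: 10.1
finger_force: 78.9
t: 16.42
eef_pos: [557.4, 107.7, 108.4]
orientation: [0.0, 0.737, 0.676, 0.0]
ft_force: [0.2, -0.1, -1.5]
opening: 10.0
finger_force: 78.9
t: 16.8
eef_pos: [557.5, 108.0, 104.2]
orientation: [-0.0, 0.737, 0.676, 0.0]
ft_force: [0.5, 3.0, -2.8]
opening: 9.9
finger_force: 78.7
```

```bash
python3 nudge.py '0.5 0 2 0 0 0 5;0.5 0 5 0 0 0 5;0.5 0 5 0 0 0 5;0.5 0 5 0 0 0 5'; python3 -c "
from h import *
s=robot.read_state();print(s['moment'],s['ft_force'])"
```

```text
t: 17.3
eef_pos: [557.3, 108.3, 99.1]
orientation: [-0.0, 0.737, 0.676, -0.0]
ft_force: [-0.2, 2.7, -3.0]
opening: 10.3
finger_force: 78.8
[ 0.46563854 -0.1196444   0.03448056] [-0.16067643  2.71053741 -2.95970169]
```

```bash
python3 nudge.py '0.4 0 2 0 0 0 5;0.4 0 5 0 0 0 5;0.4 0 5 0 0 0 5'; python3 nudge.py '0 0 2 0 0 0 5;0 0 5 0 0 0 5;0 0 5 0 0 0 5';python3 nudge.py '0 0 2 0 0 0 5;0 0 4 0 0 0 5;0 0 4 0 0 0 5'
```

```text
t: 17.68
eef_pos: [557.2, 108.4, 94.0]
orientation: [-0.0, 0.737, 0.676, -0.0]
ft_force: [-0.5, 0.7, -2.2]
opening: 10.2
finger_force: 78.9
t: 18.05
eef_pos: [557.2, 108.5, 89.0]
orientation: [-0.0, 0.737, 0.676, -0.0]
ft_force: [-0.9, 0.7, -1.8]
opening: 9.7
finger_force: 78.9
t: 18.42
eef_pos: [557.5, 108.6, 85.6]
orientation: [0.0, 0.737, 0.676, 0.0]
ft_force: [-1.1, 0.8, 3.0]
opening: 10.5
finger_force: 79.5
```

```bash
python3 nudge.py '0 0 1 0 0 0 5;0 0 1 0 0 0 5' 110; python3 nudge.py '0 0 0 0 0 0.13 5;0 0 0 0 0 0.26 5;0 0 0 0 0 0.39 5;0 0 0 0 0 0.52 5;0 0 0 0 0 0.65 5;0 0 0 0 0 0.78 5;0 0 0 0 0 0.9 5;0 0 0 0 0 0.9 5'; python3 -c "
from h import *
s=robot.read_state();print(s['moment']);to(557,108,85,-5)"
```

```text
t: 18.68
eef_pos: [557.6, 108.6, 85.6]
orientation: [0.0, 0.737, 0.676, 0.0]
ft_force: [-4.8, -0.4, 12.5]
opening: 9.4
finger_force: 111.2
t: 19.68
eef_pos: [557.4, 109.0, 85.6]
orientation: [-0.0, 0.958, 0.287, 0.0]
ft_force: [-4.5, 1.8, 12.9]
opening: 9.2
finger_force: 111.2
[1.47515084e-01 9.67845952e-01 1.41101302e-04]
yaw -56.62 pos [557.4 109.   85.6] t 19.68 j [0.17 0.55 1.84 0.   0.75 1.16] shift [-0.9  0.6  0.6] rot [-0.    -0.001 -0.901] rows 4.8
```

```bash
python3 nudge.py '0 0 0 0 0 0.12 5;0 0 0 0 0 0.24 5'; python3 -c "
from h import *
s=robot.read_state();print(s['moment'],s['joint_torque'][5]);to(557,108,85,-5)"; python3 nudge.py '0 0 0 0 0 0.06 5;0 0 0 0 0 0.06 5'; python3 -c "
from h import *
s=robot.read_state();print(s['moment'],s['joint_torque'][5]);to(557,108,85,-5)"
```

```text
t: 19.92
eef_pos: [557.4, 108.9, 85.6]
orientation: [-0.0, 0.986, 0.169, 0.0]
ft_force: [-5.6, 0.4, 13.0]
opening: 9.3
finger_force: 111.2
[0.09364408 0.91287377 0.15205372] -1.0870836675167084
yaw -70.5 pos [557.4 108.9  85.6] t 19.93 j [0.17 0.55 1.84 0.   0.75 1.4 ] shift [-0.7  0.7  0.6] rot [ 0.    -0.    -1.143] rows 6.1
t: 20.18
eef_pos: [557.4, 108.8, 85.6]
orientation: [-0.0, 0.99, 0.141, 0.0]
ft_force: [-5.1, 1.4, 13.8]
opening: 9.2
finger_force: 111.2
[0.11754068 0.94907175 0.07883615] 0.32603831961750984
yaw -73.76 pos [557.4 108.8  85.6] t 20.18 j [0.17 0.55 1.84 0.   0.75 1.46] shift [-0.6  0.7  0.6] rot [-0.  -0.  -1.2] rows 6.4
```

```bash
for i in 1; do python3 nudge.py '0 0 0 0 0 0.04 5;0 0 0 0 0 0.08 5;0 0 0 0 0 0.08 5'; done; python3 -c "
from h import *
s=robot.read_state();print(s['moment']);to(557,108,85,-5)"; python3 nudge.py '0 0 0 0 0 0.04 5;0 0 0 0 0 0.08 5;0 0 0 0 0 0.08 5'; python3 -c "
from h import *
s=robot.read_state();print(s['moment']);to(557,108,85,-5)"
```

```text
t: 20.55
eef_pos: [557.4, 108.8, 85.6]
orientation: [-0.0, 0.995, 0.102, 0.0]
ft_force: [-4.9, 0.8, 13.1]
opening: 9.5
finger_force: 111.2
[0.04805259 0.88834777 0.2048793 ]
yaw -78.31 pos [557.4 108.8  85.6] t 20.55 j [0.17 0.55 1.84 0.   0.75 1.54] shift [-0.5  0.7  0.6] rot [-0.    -0.    -1.279] rows 6.8
t: 20.92
eef_pos: [557.3, 108.8, 85.6]
orientation: [0.0, 0.998, 0.062, 0.0]
ft_force: [-5.5, 1.7, 13.7]
opening: 9.4
finger_force: 111.3
[0.04145196 0.91310902 0.38689422]
yaw -82.87 pos [557.3 108.8  85.6] t 20.93 j [ 0.17  0.55  1.84 -0.    0.75  1.62] shift [-0.4  0.8  0.6] rot [ 0.    -0.    -1.359] rows 7.2
```

```bash
python3 nudge.py '0 0 0 0 0 0.04 5;0 0 0 0 0 0.04 5;0 0 0 0 0 0.04 5'; python3 -c "
from h import *
s=robot.read_state();print(s['moment']);to(557,108,85,-5)"
```

```text
t: 21.3
eef_pos: [557.4, 108.8, 85.6]
orientation: [0.0, 0.999, 0.043, 0.0]
ft_force: [-5.1, 1.2, 13.7]
opening: 9.0
finger_force: 111.3
[0.07733779 0.96377709 0.51017748]
yaw -85.13 pos [557.4 108.8  85.6] t 21.3 j [ 0.17  0.55  1.84 -0.    0.75  1.66] shift [-0.4  0.8  0.6] rot [ 0.    -0.    -1.398] rows 7.4
```

```bash
python3 nudge.py '0 0 -1 0 0 -0.04 5;0 0 -1 0 0 -0.04 5'; python3 nudge.py '0 0 0 0 0 0 25;0 0 0 0 0 0 60;0 0 0 0 0 0 60;0 0 0 0 0 0 60;0 0 0 0 0 0 60'; python3 nudge.py '0 0 -50 0 0 0 60;0 0 -105 0 0 0 60;0 0 -150 0 0 0 60;0 0 -150 0 0 0 60';  python3 -c "
from h import *
to(420,300,235)"
```

```text
t: 21.55
eef_pos: [557.3, 108.8, 85.6]
orientation: [-0.0, 0.998, 0.062, -0.0]
ft_force: [-2.8, 2.5, 5.4]
opening: 9.2
finger_force: 110.0
t: 22.18
eef_pos: [557.4, 108.6, 85.3]
orientation: [-0.0, 0.998, 0.062, -0.0]
ft_force: [-0.4, -0.0, 0.2]
opening: 60.1
finger_force: 0.0
t: 22.68
eef_pos: [559.8, 109.0, 239.5]
orientation: [-0.0, 0.998, 0.062, 0.004]
ft_force: [0.6, -1.1, -0.1]
opening: 60.5
finger_force: 0.0
yaw -82.91 pos [559.8 109.  239.5] t 22.68 j [ 0.17  0.33  1.75 -0.    1.05  1.62] shift [-115.2 -206.8    3.6] rot [-0.    -0.008 -0.   ] rows 3.8
```

```bash
python3 nudge.py '-30 -52 0 0 0 0 60;-60 -104 0 0 0 0 60;-90 -156 0 0 0 0 60;-115 -206 0 0 0 0 60;-115 -206 0 0 0 0 60;-115 -206 0 0 0 0 60'; python3 -c "
from h import *
s=grab('side',2);t=grab('top',2)
a=cv2.resize(s[150:250,220:300],None,fx=5,fy=5,interpolation=2);b=cv2.resize(t[140:240,298:378],None,fx=5,fy=5,interpolation=2)
cv2.imwrite('pics/7.png',np.hstack([a,b])[:,:,::-1])
th=np.radians(4.5);c=np.array([555.6,107.9])
for z in(104,):
  for sg in(-1,1):
    for d in(0,5):
      a=th+np.radians(d);print(sg,d,np.round((proj('top',[c[0]+50*sg*np.cos(a),c[1]+50*sg*np.sin(a),z])-[298,140]+.5)*5-.5+[400,0],0), np.round((proj('side',[c[0]+50*sg*np.cos(a),c[1]+50*sg*np.sin(a),z])-[220,150]+.5)*5-.5,0))
"
```

```text
t: 23.42
eef_pos: [417.5, 298.6, 234.5]
orientation: [0.0, 0.998, 0.062, -0.001]
ft_force: [-0.3, -0.3, -0.1]
opening: 60.2
finger_force: 0.0
-1 0 [[573. 325.]] [[428.  76.]]
-1 5 [[585. 323.]] [[429.  72.]]
1 0 [[540.  73.]] [[158.  65.]]
1 5 [[529.  74.]] [[156.  69.]]
```

View pics/7.png

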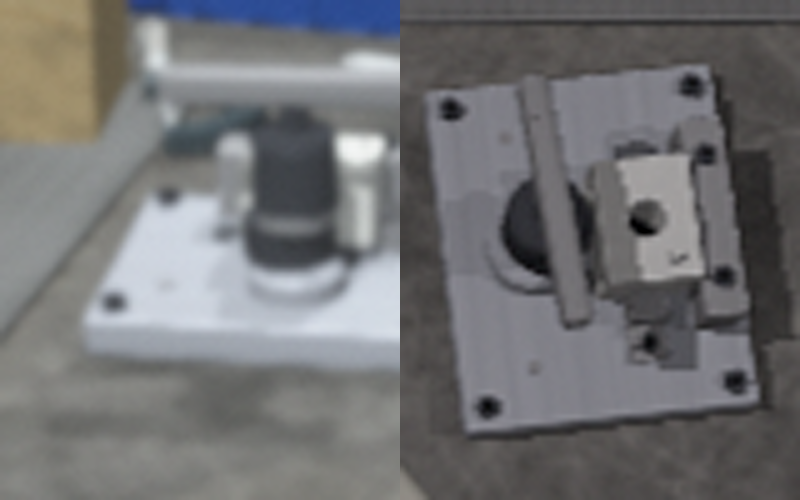

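The final views show the hub seated on the collar, with no gap. The bar lies nearly along the fixture's x, from (535,78) to (577,322). The coupon is flat against the jaw at column ~705 and against the stop, and the robot is clear. Handing in.

```bash
python3 -c "
from station import robot, vision, ticket
print(ticket.sign_off())"
```

```text
the job is handed in; nothing more can be done
None
```

The job is handed in at about 23.6 s of the 67 s allowed: the test piece lies flat, bore up, against the end stop and clamped against the fixed jaw, with the T-handle fully down on the spindle and left on it. The spindle angle was not measured directly; I put it at about 1.38 rad from the wrist turn less the handle's play, and the turning moment had reached 0.5 N m.

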